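# Close the keyed collar of a water-filter cell and hold it home

### The job

The water-filter cell on the bench has to be closed. Swing the lamp clear of the filter, then turn the blue knurled collar on the filter's neck until its hidden keyways drop over the pins, and push it down fully home, flat on the white shoulder, against the spring inside. Finish while still holding it pushed home, so that I can close the clips, and leave the wash bottle, the jar and the wrench where they are.

Things in the scene. Friction and masses are not known exactly. Their poses are not given: they have to be found in the camera images.
- shoulder (a point): Centre of the top face (110 mm above the bench) of the filter cell's white shoulder ring, 84 mm in diameter; z up. The cell is screwed to the bench: a clear bowl, 74 mm in diameter, with a black carbon block inside; two steel clips hang open below the shoulder.
- neck_top (a point): Centre of the top of the cell's upright neck (diameter 34 mm), 33 mm above the shoulder, inside the collar. Three radial steel pins of 6 mm diameter, 120 degrees apart, stand out 5 mm from the neck, their tops 21 mm above the shoulder. They are hidden in the collar; their angle around the neck is not known (it is not that of this frame).
- collar: Loose blue knurled collar: a closed cap, outside diameter 56 mm, height 48 mm, 80 to 150 g. Origin: centre of its lower rim, z up its axis. It starts loosely over the neck, resting on the pins, lower rim 11 mm above the shoulder. Inside, 10 mm above the rim, begins an inner ring with three keyways 9 mm wide, 120 degrees apart (one along its x axis).
- collar_top (a point): Centre of the collar's top face, 48 mm above its lower rim. The nearest fit is 20 to 75 degrees clockwise, seen from above, from the collar's start. Within about 4 degrees of it the collar drops over the pins: 4 mm freely, then 7 mm against a spring (4 N rising to 8 N) until its rim meets the shoulder. Let go, it springs back up about 7 mm.
- lamp (a joint): Angle of the lamp arm about its upright post. It grows as the head swings clockwise seen from above, which is away from the filter towards the robot's left; about 0 when the head is over the filter, stops at -0.3 and 2.0. The hinge is stiff enough to stay where it is left (about 1 N at the head).
- lamp_hinge (a point): On the axis of the lamp's hinge, at the top of its upright post (18 mm thick, foot screwed down), 232 mm above the bench. The arm reaches 192 mm level from it to the centre of the head.
- lamp_knob (a point): Centre of the top of the black upright grip knob (diameter 20 mm, 36 mm high) on the middle of the lamp's white disc head. The head is 90 mm in diameter; its top face is 36 mm below this point, its underside 58 mm below.
- wash_bottle: White plastic wash bottle with a red cap, diameter 60 mm, 150 mm high (spout to 175 mm). Origin at the centre of its base. Leave it alone.
- jar: Glass jar with a brass lid, diameter 72 mm, 115 mm high. Origin at the centre of its base. Leave it alone.
- wrench: Steel wrench 150 mm long lying on the bench, along its x axis. Leave it alone.
Mind the look-alikes: they are no part of the job. There is more than one size of the collar; the job needs the middle-sized.

How it is judged:
On the way, in this order (a step that is already met when the one before it is completed fails the run):
1. the lamp's head is swung clear of the filter while the collar still stands up on its pins (horizontal distance between lamp_knob and shoulder above 0.1 m and z of collar in the frame of shoulder above 0.009 m), for 0.2 s.
2. the collar has gone over the pins and is pushed home on the shoulder (z of collar in the frame of shoulder below 0.002 m and horizontal distance between collar and shoulder below 0.004 m and angle between collar's own z axis and vertical below 0.07 rad), for 0.3 s.
At the end, for the whole second after the job is handed in: Robot still holds the collar (over 3 N), at rest, lower rim within 2 mm of the shoulder, centred within 4 mm, tilt under 4 degrees; lamp head's middle over 100 mm aside of the filter's axis; wash bottle, jar, wrench within 20 mm of their starts, bottle and jar tilted under 11 degrees (all of step 2 and contact force between the fingers and collar above 3 N and linear speed of collar below 0.02 m/s and horizontal distance between lamp_knob and shoulder above 0.1 m and distance of each of wash_bottle, jar, wrench from where it was at the start of the episode below 0.02 m and angle between each of wash_bottle, jar's own z axis and vertical below 0.2 rad); the arm keeps its last pose, push and grip.
It fails at once if the wash bottle, the jar or the wrench is displaced or knocked over (distance of any of wash_bottle, jar, wrench from where it was at the start of the episode above 0.03 m or angle between any of wash_bottle, jar's own z axis and vertical above 0.4 rad).
It also fails if it takes over 54 s, if anything falls off the work surface, if the arm or the gripper's body presses on something with over 40 N, if the wrist force passes 120 N, or if a joint passes its speed limit or range.

### The arm

A 6-joint arm with a two-finger parallel gripper is mounted at the origin on the work surface. World frame = base frame: x ahead of the robot, y to its left, z up, the work surface at z = 0. Lengths are in m, angles in rad, forces in N, time in s.
With the tool pointing down it reaches from about 0.3 to 0.85 m from the base axis. Payload 5.4 kg.
Tool frame: the origin (TCP) lies midway between the tips of the shut fingers; the grasp point (between the pads) lies manip.grasp_offset behind it (manip.grasp_offset is the distance from the TCP to the grasp point, in m); z points along the fingers, y is the line along which they close (so a half turn about z gives the same grasp; the last joint's range is limited). The gripper opens to 85 mm and grips with 20 to 120 N. Pads are 22 mm wide; open, the fingers measure 114 mm over their backs; the gripper's body (76 mm by 85 mm) begins 54 mm behind the grasp point. The pads swing forward as they close: fully open they stand 13 mm farther back than shut.
Start: joints at [-1.472, 0.158, 1.597, -0, 1.386, -0.21], TCP at [0.175, -0.548, 0.231] pointing down, gripper open.
Joint ranges: [-2.91, 2.91], [-0.94, 2.29], [0.18, 2.7], [-1.29, 4.43], [0.17, 2.64], [-3, 3]. Speed limits (rad/s): [2.57, 2.57, 3.14, 3.14, 3.14, 3.14].

### API

Orientations are given as [roll, pitch, yaw] about the fixed x, y, z axes, in that order (R = Rz(yaw) Ry(pitch) Rx(roll)).
In Python, from station import readout, snapshot, workorder, nets, manip gives the robot as it stands. The module is installed in compiled form; this text tells all that it offers.
- The arm moves only by the tool drive_tool, never from a script. Its arguments are lists of equal length, an entry for each row: "delta_pos": the shift along the tool's x, y, z in m, a list of three; "turn": the turn, a rotation vector about the tool's x, y, z in rad, a list of three. A call has exactly 8 rows; each row shifts and turns the commanded pose from where the row before left it, along the tool's axes as they then stand; what a row does not reach is not made up. A row lasts 1/12 s, in which the tool goes at most 41.7 mm and 7.16 degrees, less where a joint would pass 70% of its speed; a pose out of reach is approached as far as the arm can. A call is refused whole if a number of a shift passes 0.0417 or a number of a turn 0.125, either way. A call with a gripper value outside its range is refused whole. "fingers" is the opening, from 0 (shut) to 1 (fully open), set as the call begins (left out, the last holds). The fingers move at their own pace and stop on an object; "grip_force" is the grip in N (left out, the last holds). Time passes only in rows, so rows that do not move let the fingers close, or fill a call up. It gives the time, the measured TCP pose, the force, the opening and the grip force at its end, in the units of the state.
- readout.get_state(): the state, without advancing time (a new reading comes with each control period).
- snapshot(name): name is "scene" or "top" or "wrist"; returns a dict with "color" (400x640x3 uint8, red, green, blue), "range_z" (400x640 float32, m along the optical axis (not along the pixel's ray), 0 where there is no reading), "fx", "fy", "cx", "cy" (pixels), "rvec" (rotation vector, rad) and "tvec" (3), from world to camera coordinates, as OpenCV has them. Camera axes: x right, y down, z forward; pixel columns grow to the right and rows downward; lengths in m; the calibration is good to about 2 mm. The wrist camera is an equidistant fisheye: a pixel r from the principal point sees the ray r / f radians off the axis. A picture is of the moment at which its call begins.
- workorder.job_done(): hands the job in; it is judged then, once.
Trained networks look in the newest picture that a camera, given by its name, has taken for a name from the list of things; names that differ only in an ending like _2 or _b are one class to them, and where a whole thing is asked for, a point or a joint stands for the part that bears it (a point fixed in the world has none). Each returns a list of dicts, best first, with "confidence" (0 to 1); they miss things now and then, are a little off and sometimes report something else, mostly with a low value. They report only what shows in the picture. A call takes as long as a camera call. They do not tell look-alikes from the thing itself.
- nets.search_frame(camera, thing): "point" ([x, y, z] in m, in world coordinates, good to about 4 mm: the middle of the surface that is visible of it).
- nets.outline_of(camera, thing): "pixels" (400x640 bool, what is visible of it).
The state is a dict: "clock": time; "q": joint angles; "qd": joint speeds; "tau": joint torques, N m; "tcp_pos": TCP position; "eef_rot": TCP orientation; "ft_force": force on the tool from outside, world axes, zero at the start; "wrist_torque": the same for the moment, N m; "opening": finger opening in m; "grip_force": force on a finger pad.
Only numpy, scipy, OpenCV 4.12 (cv2) and the standard library are available. Lean on these libraries where they do the work, as an engineer would, in place of code of your own. Each camera call takes 0.05 s, during which the arm holds its last target. There are 200 camera calls.

## Working session

There is one attempt and no reset: what is moved stays moved. The work goes in short steps, Python scripts to look and compute and a tool call to move; the robot and the scene stay as the last step left them, time stands still between calls to the robot, and variables do not carry over. Pictures are saved under pics/ and viewed, at most 10 in all, crops included, and the job is handed in when it is done.

Besides the shell and the picture viewer there is one more tool, called after "Request:" as name(argument=value, ...) on one line, values as JSON. drive_tool: Moves the arm, as the interface text tells. Its arguments: {"type":"object","properties":{"delta_pos":{"type":"array"},"turn":{"type":"array"},"fingers":{"type":"number"},"grip_force":{"type":"number"}},"required":["delta_pos","turn"]}

```bash
mkdir -p pics; cat > h.py <<'E'
import numpy as np, cv2
from scipy.spatial.transform import Rotation as R
from station import readout, snapshot, workorder, nets, manip
def save(s,n,box=None,k=1):
    im=cv2.cvtColor(s["color"],cv2.COLOR_RGB2BGR)
    if box: x0,y0,x1,y1=box; im=im[y0:y1,x0:x1]
    cv2.imwrite("pics/"+n,cv2.resize(im,None,fx=k,fy=k))
def world(s,u,v,z=None):
    u=np.asarray(u,float);v=np.asarray(v,float)
    if z is None: z=s["range_z"][v.astype(int),u.astype(int)]
    p=np.stack([(u-s["cx"])/s["fx"]*z,(v-s["cy"])/s["fy"]*z,z],-1)
    return (p-s["tvec"])@cv2.Rodrigues(np.array(s["rvec"],float))[0]
def onplane(s,u,v,h):
    Rm=cv2.Rodrigues(np.array(s["rvec"],float))[0]; c=-Rm.T@s["tvec"]
    d=Rm.T@np.array([(u-s["cx"])/s["fx"],(v-s["cy"])/s["fy"],1.])
    return c+d*(h-c[2])/d[2]
E
python3 - <<'E'
from h import *
np.set_printoptions(precision=4,suppress=True)
print(readout.get_state(), manip.grasp_offset)
a=snapshot("scene");save(a,"s1.png")
b=snapshot("top");save(b,"t1.png")
for c in ("scene","top"):
  for t in ("shoulder","collar","lamp","lamp_hinge","lamp_knob","wash_bottle","jar","wrench"):
    print(c,t,[(np.round(d["point"],3),round(d["confidence"],2)) for d in nets.search_frame(c,t)])
E
```

```text
{'clock': 0.0, 'q': array([-1.4721,  0.159 ,  1.5982, -0.    ,  1.3862, -0.2101]), 'qd': array([-0.0009,  0.0003, -0.0013,  0.0001,  0.0027, -0.0006]), 'tau': array([  0.0007, -39.5992, -33.1433,  -0.0001,   0.0084,  -0.    ]), 'tcp_pos': array([ 0.1747, -0.5472,  0.2303]), 'eef_rot': array([-3.1397, -0.0004,  0.3088]), 'ft_force': array([ 0.3437, -0.5677,  0.3701]), 'wrist_torque': array([-0.0306, -0.0425, -0.0263]), 'grip_force': 0.0, 'opening': 0.08546926386296597} 0.0187
scene shoulder [(array([ 0.578, -0.119,  0.039]), 0.72), (array([0.513, 0.054, 0.008]), 0.48)]
scene collar [(array([ 0.44 , -0.151,  0.032]), 0.84), (array([ 0.567, -0.112,  0.167]), 0.65), (array([ 0.443, -0.001,  0.03 ]), 0.47)]
scene lamp [(array([ 0.584, -0.085,  0.255]), 0.61)]
scene lamp_hinge [(array([ 0.586, -0.091,  0.255]), 0.79)]
scene lamp_knob [(array([ 0.586, -0.086,  0.251]), 0.73), (array([0.513, 0.053, 0.006]), 0.73)]
scene wash_bottle [(array([ 0.511, -0.281,  0.102]), 0.55)]
scene jar [(array([ 0.693, -0.223,  0.104]), 0.91)]
scene wrench [(array([0.515, 0.052, 0.006]), 0.73), (array([ 0.564, -0.109,  0.171]), 0.34)]
top shoulder [(array([ 0.52 , -0.085,  0.013]), 0.69)]
top collar [(array([ 0.43 , -0.15 ,  0.035]), 0.73), (array([ 0.404, -0.016,  0.058]), 0.7)]
top lamp [(array([ 0.568, -0.091,  0.257]), 0.6)]
top lamp_hinge [(array([ 0.565, -0.09 ,  0.255]), 0.68)]
top lamp_knob [(array([ 0.566, -0.094,  0.255]), 0.83)]
top wash_bottle [(array([ 0.482, -0.275,  0.114]), 0.84)]
top jar [(array([ 0.665, -0.212,  0.113]), 0.87)]
top wrench [(array([0.498, 0.074, 0.003]), 0.73)]
```

View pics/s1.png

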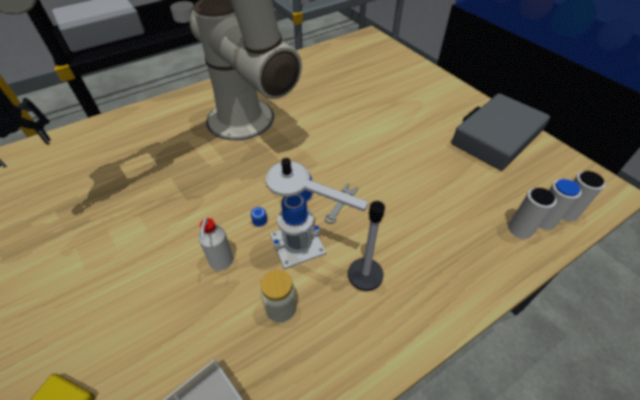

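View pics/t1.png

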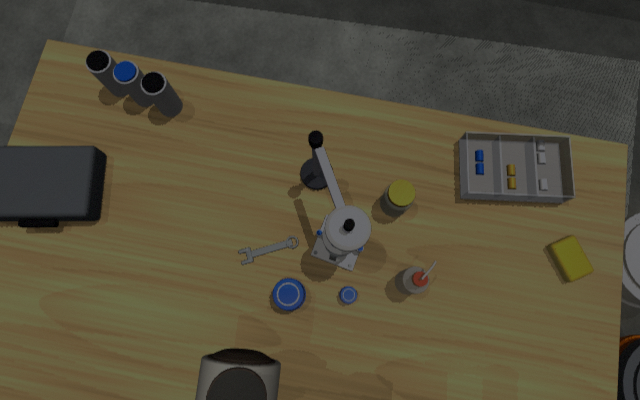

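Scene view: lamp head (288,178) with knob (286,165), hinge (376,208), collar on filter (294,208), and two look-alike collars: small at (259,216), large partly hidden at (305,188). Top view: knob (349,225), hinge (316,138), large collar (289,294), small collar (348,294), with the filter hidden under the head. The wrench is at (268,250), the jar at (400,195) and the bottle at (416,280). My choice is the middle-sized collar on the filter neck, scene (294,208); next I check it in a crop and measure.

```bash
python3 - <<'E'
from h import *
np.set_printoptions(precision=4,suppress=True)
S={c:snapshot(c) for c in ("scene","top")}
save(S["scene"],"c1.png",(220,140,400,300),4)
for c,boxes in (("scene",{"knob":(275,150,300,175),"hinge":(362,195,390,220),"collar":(278,192,312,228),"small":(248,204,270,228)}),("top",{"knob":(340,215,360,236),"hinge":(304,126,328,150),"head":(318,200,375,258),"big":(268,274,310,315),"small":(336,283,360,306)})):
  s=S[c]
  for n,(x0,y0,x1,y1) in boxes.items():
    V,U=np.mgrid[y0:y1,x0:x1]; U=U.ravel();V=V.ravel()
    P=world(s,U,V); rgb=s["color"][V,U].astype(int)
    if n in("knob","hinge"): m=(rgb.sum(1)<150)&(P[:,2]>.2)
    elif n=="head": m=(rgb.min(1)>90)&(P[:,2]>.2)
    else: m=(rgb[:,2]>rgb[:,0]*1.6)&(P[:,2]>.01)
    p=P[m]
    if len(p)==0: print(c,n,"none");continue
    z=np.percentile(p[:,2],95); t=p[p[:,2]>z-.008]
    print(c,n,m.sum(),"ztop",z,"topmean",t.mean(0),"min",p.min(0),"max",p.max(0))
E
```

```text
scene knob 109 ztop 0.2935792968576379 topmean [ 0.5522 -0.1111  0.2915] min [ 0.5425 -0.1185  0.2633] max [ 0.5593 -0.1035  0.2946]
scene hinge 222 ztop 0.2601643825079478 topmean [ 0.7191 -0.0178  0.2619] min [ 0.7032 -0.3406  0.2251] max [ 1.028  -0.002   0.7905]
scene collar 644 ztop 0.172127242211855 topmean [ 0.5656 -0.1061  0.1801] min [ 0.4343 -0.3406  0.0101] max [1.028  0.0133 0.7905]
scene small 200 ztop 0.03743685488961374 topmean [ 0.4339 -0.1473  0.0351] min [ 0.414  -0.1647  0.0101] max [ 0.4513 -0.1298  0.0387]
top knob 114 ztop 0.2954167795556099 topmean [ 0.5456 -0.1087  0.3016] min [ 0.4013 -0.1182  0.2593] max [ 0.5569 -0.0834  1.0657]
top hinge 218 ztop 0.26099838856653557 topmean [ 0.7087 -0.0138  0.2684] min [ 0.4013 -0.0834  0.2026] max [0.7278 0.0017 1.0657]
top head 1457 ztop 0.2594431039851202 topmean [ 0.5482 -0.1085  0.257 ] min [ 0.4013 -0.1525  0.2481] max [ 0.5986 -0.0658  1.0657]
top big 688 ztop 0.06714377149440079 topmean [ 0.4032 -0.0097  0.0686] min [ 0.3682 -0.0834  0.0104] max [0.44   0.0266 1.0657]
top small 173 ztop 0.03938220128239864 topmean [ 0.43   -0.1453  0.0485] min [ 0.4013 -0.1649  0.0235] max [ 0.4484 -0.0834  1.0657]
```

View pics/c1.png

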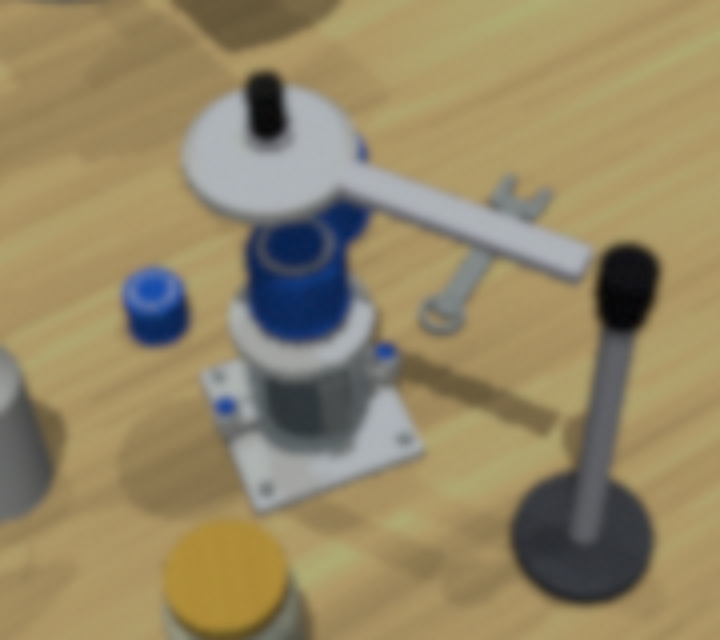

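Crop: the blue collar sits on the neck above the white shoulder at crop (296,280), which is scene (294,210). It is mid-sized compared with the small one at crop (156,305) and the large one behind the head at (345,190). The knob is at (0.549,-0.110,0.294) and the hinge at (0.712,-0.012). That makes the radius 0.190, which matches the given 0.192.

Request:
drive_tool(delta_pos=[[0.03,-0.019,-0.012],[0.03,-0.019,-0.012],[0.03,-0.019,-0.012],[0.03,-0.019,-0.012],[0.03,-0.019,-0.012],[0.03,-0.019,-0.012],[0.03,-0.019,-0.012],[0.03,-0.019,-0.012]], turn=[[0,0,0],[0,0,0],[0,0,0],[0,0,0],[0,0,0],[0,0,0],[0,0,0],[0,0,0]], fingers=1)

```text
clock: 1.67
tcp_pos: [0.358, -0.3285, 0.3281]
eef_rot: [3.141, -0.0, 0.309]
ft_force: [-0.1, -0.6, -0.2]
opening: 0.0855
grip_force: 0.0
```

Request:
drive_tool(delta_pos=[[0.03,-0.019,0],[0.03,-0.019,0],[0.03,-0.019,0],[0.03,-0.019,0],[0.03,-0.019,0],[0.03,-0.019,0],[0.03,-0.019,0],[0.02,-0.01,0]], turn=[[0,0,0],[0,0,0],[0,0,0],[0,0,0],[0,0,0],[0,0,0],[0,0,0],[0,0,-0.1]])

```text
clock: 2.33
tcp_pos: [0.5342, -0.121, 0.3274]
eef_rot: [-3.141, -0.001, 0.412]
ft_force: [1.0, -0.3, -0.3]
opening: 0.0854
grip_force: 0.0
```

```bash
cat >> h.py <<'E'
def todo(x,y,z,yaw):
    s=readout.get_state(); Rt=R.from_euler("xyz",s["eef_rot"]); Rg=R.from_euler("xyz",[np.pi,0,yaw])
    d=Rt.inv().apply(np.array([x,y,z])-s["tcp_pos"]); t=(Rt.inv()*Rg).as_rotvec()
    print("clock",round(s["clock"],2),"tcp",np.round(s["tcp_pos"],4),"rot",np.round(s["eef_rot"],3),"F",np.round(s["ft_force"],1),"q",np.round(s["q"],2),"\n tool delta",np.round(d,4),"turn",np.round(t,3))
E
python3 -c "
from h import *
todo(.549,-.110,.32,.541)"
```

```text
clock 2.33 tcp [ 0.5342 -0.121   0.3274] rot [-3.141e+00 -1.000e-03  4.120e-01] F [ 1.  -0.3 -0.3] q [-0.44  0.04  1.54  0.    1.56  0.72] 
 tool delta [ 0.0179 -0.0041  0.0074] turn [-0.    -0.001 -0.129]
```

Request:
drive_tool(delta_pos=[[0.009,-0.002,0],[0.009,-0.002,0],[0,0,0.01],[0,0,0.015],[0,0,0.015],[0,0,0.015],[0,0,0.008],[0,0,0]], turn=[[0,0,0],[0,0,0],[0,0,-0.065],[0,0,-0.065],[0,0,0],[0,0,0],[0,0,0],[0,0,0]])

```text
clock: 3.0
tcp_pos: [0.5464, -0.1134, 0.2621]
eef_rot: [-3.138, 0.003, 0.536]
ft_force: [-0.4, 0.2, 0.0]
opening: 0.0853
grip_force: 0.0
```

Request:
drive_tool(delta_pos=[[0,0,0],[0,0,0],[0,0,0],[0,0,0],[0,0,0],[0,0,0],[0,0,0],[0,0,0]], turn=[[0,0,0],[0,0,0],[0,0,0],[0,0,0],[0,0,0],[0,0,0],[0,0,0],[0,0,0]], fingers=0.4, grip_force=20)

```text
clock: 3.67
tcp_pos: [0.5478, -0.1131, 0.2644]
eef_rot: [3.141, -0.0, 0.539]
ft_force: [-0.2, 0.0, -0.1]
opening: 0.0341
grip_force: 0.0
```

```bash
python3 - <<'E'
from h import *
todo(.549,-.110,.264,.541)
s=snapshot("scene"); save(s,"c2.png",(240,110,380,240),4)
E
```

```text
clock 3.67 tcp [ 0.5478 -0.1131  0.2644] rot [ 3.141 -0.     0.539] F [-0.2  0.  -0.1] q [-0.42  0.1   1.6  -0.    1.45  0.61] 
 tool delta [ 0.0026 -0.002   0.0004] turn [ 0.    -0.    -0.002]
```

View pics/c2.png

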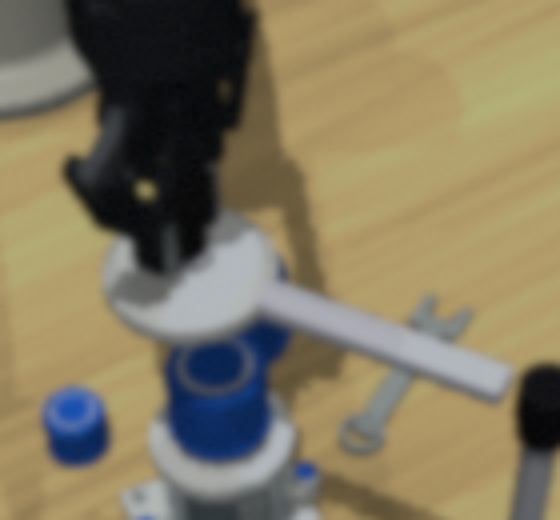

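Fingers straddle the knob at crop (170,265), and the head is free of the gripper body. Swinging it along the arc.

Request:
drive_tool(delta_pos=[[0.001,-0.012,0],[0.001,-0.0167,0],[0.0007,-0.0167,0],[0.0007,-0.0167,0],[0.0007,-0.0167,0],[0.0007,-0.0167,0],[0.0007,-0.0167,0],[0.0007,-0.0167,0]], turn=[[0,0,0.06],[0,0,0.087],[0,0,0.087],[0,0,0.087],[0,0,0.087],[0,0,0.087],[0,0,0.087],[0,0,0.087]])

```text
clock: 4.38
tcp_pos: [0.5222, 0.0117, 0.2644]
eef_rot: [3.141, 0.0, -0.135]
ft_force: [1.2, -1.7, 0.2]
opening: 0.034
grip_force: 0.7
```

```bash
python3 - <<'E'
from h import *
t=readout.get_state(); s=t["tcp_pos"]; print(np.hypot(*(s[:2]-[.712,-.012])))
todo(.712-.192*np.cos(np.pi/180*0),-.012,.264,-.07)
E
```

```text
0.1912701261985956
clock 4.38 tcp [0.5222 0.0117 0.2644] rot [ 3.141  0.    -0.135] F [ 1.2 -1.7  0.2] q [-0.21 -0.    1.7  -0.    1.44  1.5 ] 
 tool delta [0.001  0.0238 0.0004] turn [ 0.001  0.    -0.065]
```

Request:
drive_tool(delta_pos=[[0.0007,-0.0167,0],[0.0007,-0.0167,0],[0.0007,-0.0167,0],[0.0007,-0.0167,0],[0.0007,-0.0167,0],[0.0007,-0.0167,0],[0.0007,-0.0167,0],[0.0005,-0.01,0]], turn=[[0,0,0.087],[0,0,0.087],[0,0,0.087],[0,0,0.087],[0,0,0.087],[0,0,0.087],[0,0,0.087],[0,0,0.05]])

```text
clock: 5.05
tcp_pos: [0.5784, 0.1243, 0.2642]
eef_rot: [3.141, 0.001, -0.792]
ft_force: [-1.0, -0.2, 0.5]
opening: 0.0344
grip_force: 0.6
```

Request:
drive_tool(delta_pos=[[0,0.004,0],[0,0,0],[0,0,-0.01],[0,0,-0.015],[0,0,-0.02],[0,0,-0.02],[0,0,-0.005],[0,0,0]], turn=[[0,0,0],[0,0,0],[0,0,0],[0,0,0],[0,0,0],[0,0,0],[0,0,0],[0,0,0]], fingers=0.7)

```text
clock: 5.72
tcp_pos: [0.576, 0.1197, 0.3372]
eef_rot: [-3.138, -0.004, -0.789]
ft_force: [-0.3, 0.3, -0.7]
opening: 0.0596
grip_force: 0.0
```

```bash
python3 - <<'E'
from h import *
np.set_printoptions(precision=4,suppress=True)
S={c:snapshot(c) for c in ("scene","top")}
save(S["top"],"t2.png",(220,100,460,320),3)
s=S["scene"]
for c in S:
  print(c,[(np.round(d["point"],3),round(d["confidence"],2)) for d in nets.search_frame(c,"collar")],[(np.round(d["point"],3),round(d["confidence"],2)) for d in nets.search_frame(c,"lamp_knob")])
  s=S[c]; V,U=np.mgrid[150:320,230:400]; U=U.ravel();V=V.ravel(); P=world(s,U,V); rgb=s["color"][V,U].astype(int)
  near=np.hypot(P[:,0]-.56,P[:,1]+.11)<.06
  top=near&(P[:,2]>.160)&(P[:,2]<.180)&(rgb[:,2]>1.4*rgb[:,0])
  p=P[top]; print(c,"coltop",top.sum(),p.mean(0),p.min(0),p.max(0))
  o=p[:,:2].astype(np.float32); (cc,r)=cv2.minEnclosingCircle(o); print(" circle",cc,r)
  sh=near&(P[:,2]>.102)&(P[:,2]<.118)&(rgb.min(1)>60); p=P[sh]
  if len(p): print("shoulder",sh.sum(),p.mean(0),cv2.minEnclosingCircle(p[:,:2].astype(np.float32)))
todo(.56,-.11,.32,.9)
E
```

```text
scene [(array([ 0.566, -0.107,  0.171]), 0.79), (array([ 0.417, -0.013,  0.064]), 0.79)] [(array([0.61 , 0.088, 0.253]), 0.91)]
scene coltop 454 [ 0.5549 -0.1027  0.1695] [ 0.5243 -0.1289  0.1601] [ 0.5798 -0.0728  0.1736]
 circle (0.5517871379852295, -0.10048279166221619) 0.028888268396258354
shoulder 444 [ 0.5698 -0.1091  0.1101] ((0.5551990270614624, -0.10216308385133743), 0.04474884644150734)
top [(array([ 0.403, -0.014,  0.054]), 0.96)] [(array([0.606, 0.082, 0.256]), 0.83), (array([ 0.529, -0.1  ,  0.012]), 0.41), (array([ 0.664, -0.212,  0.116]), 0.35)]
top coltop 500 [ 0.5493 -0.1016  0.1705] [ 0.5219 -0.1294  0.1605] [ 0.5778 -0.0735  0.1754]
 circle (0.5501584410667419, -0.10163380950689316) 0.028895150870084763
shoulder 463 [ 0.5412 -0.1014  0.1112] ((0.549609899520874, -0.10173404216766357), 0.04817663133144379)
clock 6.02 tcp [0.5746 0.1201 0.3328] rot [ 3.14   0.002 -0.789] F [ 0.2  0.  -0.1] q [ 0.    0.15  1.41 -0.    1.59  2.36] 
 tool delta [0.153  0.1724 0.0128] turn [-0.     0.003 -1.689]
```

View pics/t2.png

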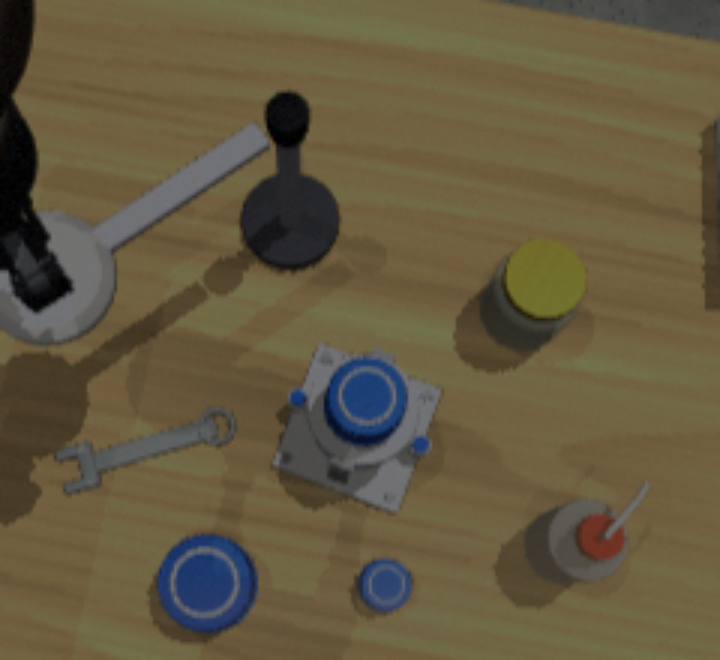

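Top view: the lamp head is now at crop (50,275), far from the collar at crop (366,398). Bottle, jar and wrench are untouched. Both cameras put the collar axis at about (0.551,-0.101), with its top at 0.17.

Request:
drive_tool(delta_pos=[[0.0234,0.0287,0],[0.0234,0.0287,0],[0.0234,0.0287,0],[0.0234,0.0287,0],[0.0234,0.0287,0],[0.0234,0.0287,0],[0,0,0],[0,0,0]], turn=[[0,0,0],[0,0,0],[0,0,0],[0,0,0],[0,0,0],[0,0,0],[0,0,-0.12],[0,0,-0.12]], fingers=1)

```text
clock: 6.68
tcp_pos: [0.5512, -0.103, 0.3332]
eef_rot: [3.141, 0.002, -0.547]
ft_force: [1.2, -0.0, -0.1]
opening: 0.0851
grip_force: 0.0
```

Request:
drive_tool(delta_pos=[[0,0,0.02],[0,0,0.02],[0,0,0.02],[0,0,0.02],[0,0,0],[0,0,0],[0,0,0],[0,0,0]], turn=[[0,0,-0.12],[0,0,-0.12],[0,0,-0.12],[0,0,-0.12],[0,0,-0.12],[0,0,-0.12],[0,0,0],[0,0,0]])

```text
clock: 7.35
tcp_pos: [0.5517, -0.1007, 0.2538]
eef_rot: [-3.141, 0.001, 0.168]
ft_force: [0.0, 0.1, 0.3]
opening: 0.0856
grip_force: 0.0
```

```bash
python3 - <<'E'
from h import *
todo(.551,-.101,.133,.17)
s=snapshot("wrist"); save(s,"w1.png")
E
```

```text
clock 7.35 tcp [ 0.5517 -0.1007  0.2538] rot [-3.141e+00  1.000e-03  1.680e-01] F [0.  0.1 0.3] q [-0.4   0.11  1.61  0.    1.43  1.01] 
 tool delta [-0.0007  0.0002  0.1208] turn [-0.     0.001 -0.002]
```

View pics/w1.png

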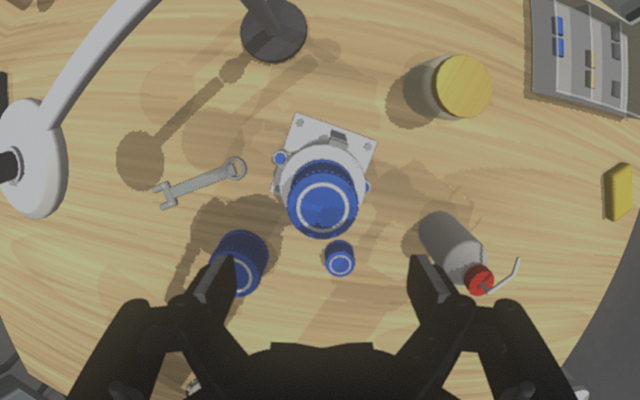

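Wrist view: the collar at (322,203) lies midway between the fingers (230 and 415). Descending.

Request:
drive_tool(delta_pos=[[0,0,0.02],[0,0,0.02],[0,0,0.02],[0,0,0.02],[0,0,0.02],[0,0,0.01],[0,0,0.01],[0,0,0]], turn=[[0,0,0],[0,0,0],[0,0,0],[0,0,0],[0,0,0],[0,0,0],[0,0,0],[0,0,0]])

```text
clock: 8.07
tcp_pos: [0.5509, -0.1004, 0.1325]
eef_rot: [-3.14, 0.003, 0.17]
ft_force: [-0.4, -0.2, -0.1]
opening: 0.0854
grip_force: 0.0
```

Request:
drive_tool(delta_pos=[[0,0,0],[0,0,0],[0,0,0],[0,0,0],[0,0,0],[0,0,0],[0,0,0],[0,0,0]], turn=[[0,0,0],[0,0,0],[0,0,0],[0,0,0],[0,0,0],[0,0,0],[0,0,0],[0,0,0]], fingers=0, grip_force=40)

```text
clock: 8.73
tcp_pos: [0.5529, -0.1012, 0.1359]
eef_rot: [3.14, -0.002, 0.171]
ft_force: [-1.3, -0.4, 6.3]
opening: 0.055
grip_force: 41.6
```

```bash
python3 - <<'E'
from h import *
s=readout.get_state(); print(s["opening"],s["grip_force"],s["wrist_torque"]); todo(.551,-.101,.133,.17)
E
```

```text
0.054950420664144774 41.64222912630066 [-0.00370516  0.09767325 -0.05260844]
clock 8.73 tcp [ 0.5529 -0.1012  0.1359] rot [ 3.14e+00 -2.00e-03  1.71e-01] F [-1.3 -0.4  6.3] q [-0.4   0.21  1.73  0.    1.2   1.  ] 
 tool delta [-0.0018 -0.0005  0.0029] turn [ 0.002 -0.002  0.001]
```

Gripped (55 mm, 42 N), and it already presses down about 6 N on the pins. I'll turn clockwise with that slight bias.

Request:
drive_tool(delta_pos=[[0,0,0.001],[0,0,0],[0,0,0],[0,0,0],[0,0,0],[0,0,0],[0,0,0],[0,0,0]], turn=[[0,0,0.035],[0,0,0.035],[0,0,0.035],[0,0,0.035],[0,0,0.035],[0,0,0.035],[0,0,0.035],[0,0,0.035]])

```text
clock: 9.4
tcp_pos: [0.5535, -0.1018, 0.1358]
eef_rot: [3.14, -0.004, -0.111]
ft_force: [-0.5, -0.3, 8.6]
opening: 0.0548
grip_force: 42.1
```

Request:
drive_tool(delta_pos=[[0,0,0],[0,0,0],[0,0,0],[0,0,0],[0,0,0],[0,0,0],[0,0,0],[0,0,0]], turn=[[0,0,0.02],[0,0,0.02],[0,0,0.02],[0,0,0.02],[0,0,0.02],[0,0,0.02],[0,0,0.02],[0,0,0.02]])

```text
clock: 10.07
tcp_pos: [0.5538, -0.1023, 0.1356]
eef_rot: [3.14, -0.006, -0.27]
ft_force: [1.0, -2.3, 5.3]
opening: 0.0548
grip_force: 41.8
```

Request:
drive_tool(delta_pos=[[0,0,0],[0,0,0],[0,0,0],[0,0,0],[0,0,0],[0,0,0],[0,0,0],[0,0,0]], turn=[[0,0,0.018],[0,0,0.018],[0,0,0.018],[0,0,0.018],[0,0,0.018],[0,0,0.018],[0,0,0.018],[0,0,0.018]])

```text
clock: 10.73
tcp_pos: [0.5519, -0.1008, 0.1331]
eef_rot: [-3.141, -0.0, -0.415]
ft_force: [2.2, -2.6, 1.0]
opening: 0.0546
grip_force: 41.8
```

```bash
python3 - <<'E'
from h import *
s=readout.get_state(); print(s["opening"],s["grip_force"],s["wrist_torque"]); todo(.551,-.101,.133,-.4)
E
```

```text
0.05456097973350838 41.79131147218868 [-0.35293361 -0.43750191  0.00877756]
clock 10.73 tcp [ 0.5519 -0.1008  0.1331] rot [-3.141 -0.    -0.415] F [ 2.2 -2.6  1. ] q [-0.4   0.22  1.73  0.    1.19  1.59] 
 tool delta [-0.0008  0.0005  0.0001] turn [-0.    -0.    -0.015]
```

It dropped about 2.5 mm and the force fell, so the keyways are over the pins. Pushing down.

Request:
drive_tool(delta_pos=[[0,0,0],[0,0,0.0015],[0,0,0.0015],[0,0,0.0015],[0,0,0.0015],[0,0,0.002],[0,0,0.002],[0,0,0]], turn=[[0,0,0],[0,0,0.01],[0,0,0],[0,0,0],[0,0,0],[0,0,0],[0,0,0],[0,0,0]], grip_force=60)

```text
clock: 11.4
tcp_pos: [0.5521, -0.1008, 0.1252]
eef_rot: [3.141, -0.0, -0.423]
ft_force: [-3.6, 0.3, 15.3]
opening: 0.0544
grip_force: 64.5
```

```bash
python3 - <<'E'
from h import *
s=readout.get_state(); print(s["opening"],s["grip_force"],s["wrist_torque"]); todo(.551,-.101,.1248,-.4)
E
```

```text
0.05444816986702173 64.49256762396544 [-0.13939721  0.60105851 -0.00878263]
clock 11.4 tcp [ 0.5521 -0.1008  0.1252] rot [ 3.141 -0.    -0.423] F [-3.6  0.3 15.3] q [-0.4   0.23  1.74 -0.    1.18  1.6 ] 
 tool delta [-0.0009  0.0006  0.0004] turn [ 0.    -0.    -0.023]
```

Request:
drive_tool(delta_pos=[[0,0,0.001],[0,0,0.001],[0,0,0],[0,0,0],[0,0,0],[0,0,0],[0,0,0],[0,0,0]], turn=[[0,0,0],[0,0,0],[0,0,0],[0,0,0],[0,0,0],[0,0,0],[0,0,0],[0,0,0]])

```text
clock: 12.07
tcp_pos: [0.5521, -0.1008, 0.1252]
eef_rot: [3.141, -0.0, -0.423]
ft_force: [-10.7, 1.8, 25.9]
opening: 0.0545
grip_force: 65.7
```

```bash
python3 - <<'E'
from h import *
np.set_printoptions(precision=4,suppress=True)
todo(.551,-.101,.1248,-.4)
for c in("scene","top"):
  s=snapshot(c)
  V,U=np.mgrid[150:320,230:400]; U=U.ravel();V=V.ravel(); P=world(s,U,V); rgb=s["color"][V,U].astype(int)
  m=(np.hypot(P[:,0]-.551,P[:,1]+.101)<.034)&(P[:,2]>.10)&(P[:,2]<.185)&(rgb[:,2]>1.6*rgb[:,0])
  print(c,m.sum(),np.percentile(P[m][:,2],[0,5,50,95,100]))
  if c=="scene": save(s,"c3.png",(240,130,360,270),4)
E
```

```text
clock 12.07 tcp [ 0.5521 -0.1008  0.1252] rot [ 3.141 -0.    -0.423] F [-10.7   1.8  25.9] q [-0.4   0.23  1.74 -0.    1.18  1.6 ] 
 tool delta [-0.001   0.0006  0.0004] turn [ 0.001 -0.    -0.023]
scene 644 [0.1122 0.116  0.157  0.1615 0.1844]
top 125 [0.1131 0.1162 0.1517 0.1606 0.1624]
```

View pics/c3.png

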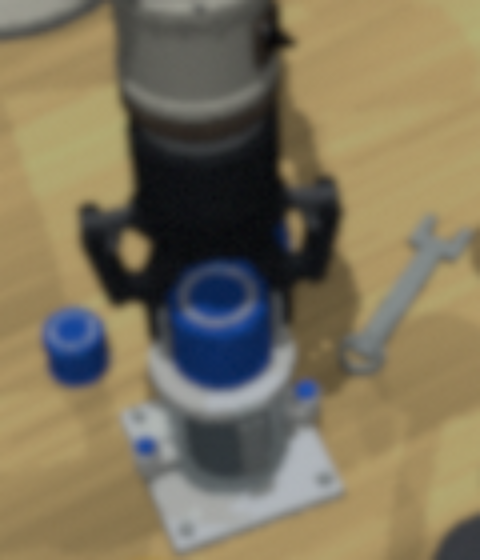

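The collar now sits flat on the white shoulder (crop (220,380)). Its top is at about 0.159, against 0.158 expected, and it is at a hard stop. One more call to check it holds steady.

Request:
drive_tool(delta_pos=[[0,0,0],[0,0,0],[0,0,0],[0,0,0],[0,0,0],[0,0,0],[0,0,0],[0,0,0]], turn=[[0,0,0],[0,0,0],[0,0,0],[0,0,0],[0,0,0],[0,0,0],[0,0,0],[0,0,0]])

```text
clock: 12.83
tcp_pos: [0.5522, -0.1009, 0.1252]
eef_rot: [3.141, -0.0, -0.423]
ft_force: [-8.9, 2.3, 26.3]
opening: 0.0544
grip_force: 65.7
```

Steady at 26 N, not moving. Handing in.

```bash
python3 -c "
from h import *
print(workorder.job_done())"
```

```text
the job is handed in; nothing more can be done
None
```

I handed the job in with the lamp swung clear and the collar turned about 33° clockwise over its pins. It is pushed home on the shoulder and held at about 26 N, ready for the clips; the bottle, jar and wrench were not touched, and the hand-in gave no verdict.

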